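Heft two cartons of sample cells and present the full one to the code reader

ROBOT

A 6-joint arm with a two-finger parallel gripper is mounted at the origin on the work surface. World frame = base frame: x ahead of the robot, y to its left, z up, the work surface at z = 0. Lengths are in m, angles in rad, forces in N, time in s.
With the tool pointing down it reaches from about 0.275 to 0.85 m from the base axis. Payload 19 kg.
Tool frame: the origin (TCP) lies at the very end of the fingers, on their centre line; the grasp point (between the pads) lies 19 mm behind it; z points along the fingers, y is the direction in which the jaws open and shut (so a half turn about z gives the same grasp; the last joint's range is limited). The gripper opens to 85 mm and grips with 20 to 120 N. Pads are 22 mm wide; open, the fingers measure 114 mm over their backs; the gripper's body (76 mm by 85 mm) begins 54 mm behind the grasp point. The pads swing forward as they close: fully open they stand 13 mm farther back than shut.
Start: joints at [-1.388, 0.15, 1.437, -0, 1.554, -0.134], TCP at [0.179, -0.546, 0.231] pointing down, gripper open.
Joint ranges: [-2.8, 2.8], [-0.68, 2.1], [0.12, 2.68], [-1.39, 4.53], [0.16, 2.79], [-2.81, 2.81]. Speed limits (rad/s): [1.89, 1.89, 2.22, 3.01, 3.01, 3.01].

INTERFACE

Orientations are given as a 3x3 rotation matrix whose columns are the frame's x, y, z axes.
In Python, from cell import read_state, viewer, manip gives the robot as it stands.
- The arm moves only by the tool drive_tool, never from a script. Its arguments are lists of equal length, an entry for each row: "twist": the turn, a rotation vector about the tool's x, y, z in degrees, a list of three; "travel": the shift along the tool's x, y, z in cm, a list of three; "claw": the closure, from 0 (fully open) to 1 (shut). A call has 1 to 5 rows; each row is the pose to reach, as a shift and turn from the pose commanded when the call began, along the tool's axes at that moment; what a row does not reach only later rows make up. A row lasts 1/12 s, in which the tool goes at most 41.7 mm and 7.16 degrees, less where a joint would pass 70% of its speed; a pose out of reach is approached as far as the arm can. A call with a gripper value outside its range is refused whole. The fingers move at their own pace and stop on an object; "grip_force" is the grip in N (left out, the last holds). Time passes only in rows, so rows that repeat a pose let the fingers close. It gives the time, the measured TCP pose, the force and the opening at its end, in the units of the state.
- read_state(): the state, without advancing time (a new reading comes with each control period).
- viewer.camera(name): name is "side" or "top" or "wrist"; returns a dict with "image" (400x640x3 uint8, red, green, blue), "z_map" (400x640 float32, m along the optical axis (not along the pixel's ray), 0 where there is no reading), "fovy" (degrees; the focal length in pixels is half the picture's height over the tangent of half this angle, whatever the lens; pixels are square), "cx", "cy" (the principal point, pixels), "xyz" and "attitude" of the camera in the world; the wrist camera has in their place "mount" (4x4, takes a point from camera to tool coordinates, whose origin is the TCP and whose axes are the flange's). Camera axes: x right, y up, looking along -z (the intrinsics and any distortion apply to the point x, -y, -z); pixel columns grow to the right and rows downward; lengths in m; the calibration is good to about 2 mm. A picture is of the moment at which its call begins: read the wrist's pose just before it.
- manip.sign_off(): hands the job in, once; it reports no verdict.
Trained networks look in a picture, given as the dict that the camera call returned (one of the last four; its "shot" number tells which), for a name from the list of things; names that differ only in an ending like _2 or _b are one class to them, and where a whole thing is asked for, a point or a joint stands for the part that bears it (a point fixed in the world has none). Each returns a list of dicts, best first, with "conf" (0 to 1); they miss things now and then, are a little off and sometimes report something else, mostly with a low value. They report only what shows in the picture. A call takes as long as a camera call. They do not tell look-alikes from the thing itself.
- viewer.boxes_of(picture, name): "xy" ([column, row] in pixels, amid what is visible of it).
- viewer.landmark_of(picture, name): "xy" ([column, row] in pixels: a listed point, or the origin of a listed thing).
The state is a dict: "time": time; "joint_positions": joint angles; "qd": joint speeds; "joint_torque": joint torques, N m; "eef_pos": TCP position; "ee_rot": TCP orientation; "wrist_force": force on the tool from outside, world axes, zero at the start; "moment": the same for the moment, N m; "width": opening from 0.0 (shut) to 1.0 (fully open).
Only numpy, scipy, OpenCV 4.12 (cv2) and the standard library are available. Lean on these libraries where they do the work, as an engineer would, in place of code of your own. Each camera call takes 0.05 s, during which the arm holds its last target.

TASK

Two look-alike cartons of glass sample cells stand on the lab bench, one full and one part-used, and only their weight tells them apart: heft them to find out which is which, stand the lighter one in the blue in-use tray and leave it there, then pick up the heavier one and hold it upright and still over the middle of the code reader's window, a few centimetres above the glass, to have the code on its underside read. Keep both cartons upright, set them down rather than drop them, do not knock a carton against the reader, and leave the bottles, the jar and the vial rack where they are. The program finishes while still holding the heavier carton there.

Things in the scene. Friction and masses are not known exactly. Their poses are not given: they have to be found in the camera images.
- carton_a_center (a point): closed carton of stiff white card, blue band round its foot and blue patch on top, 108 long (its x axis) x 58 wide (y) x 66 mm high (z), standing upright on the bench; the point is its centre, 33 mm above the underside. It holds glass sample cells in an insert, so the weight is centred; a 20 N grip across the width carries it. Code in the middle of the underside
- carton_b_center (a point): the other carton: same look, sizes and centre point as carton_a. One of the two is full, the other part-used; either may be the full one. Each weighs between 0.1 and 0.5 kg, the full one at least 1.7 times the other
- tray: blue in-use tray fixed to the bench, open at the top, 190 (its x axis) x 130 (y) x 22 mm high outside, walls and floor 5 mm thick, empty; origin at the centre of its underside, on the bench
- reader_window (a point): centre of the dark red glass window, about 74 mm square, on top of the dark grey code reader (box 150 along its x axis x 130 x 50 mm high, fixed to the bench, reads upward). The point lies on the glass, 50 mm above the bench and 12 mm to +x from the middle of the box, z up
- amber_bottle: bystander: stoppered brown glass bottle, diameter 64, 125 mm high; origin at the centre of its underside
- jar: bystander: white plastic jar with screw lid, diameter 68, 85 mm high; origin at the centre of its underside
- dropper: bystander: small black dropper bottle with blue cap, diameter 28, 62 mm high; origin at the centre of its underside
- vial_rack: bystander: steel wire rack with five capped vials, 55 (its x axis) x 150 (y) mm, 82 mm high; origin at the centre of its underside
Mind the look-alikes: they are no part of the job. Leave any purple or turquoise look-alike of the part that bears carton_a_center alone.

How it is judged:
By the outcome, as a careful person would: the job done as asked, in the order asked, and still so for the second after the job is handed in, while the arm keeps its last pose, push and grip.
It also fails if it takes over 72 s, if anything falls off the work surface, if the arm or the gripper's body presses on something with over 40 N, if the wrist force passes 120 N, or if a joint passes its speed limit or range.

## Working session

There is one attempt and no reset: what is moved stays moved. The work goes in short steps, Python scripts to look and compute and a tool call to move; the robot and the scene stay as the last step left them, time stands still between calls to the robot, and variables do not carry over. Pictures are saved under pics/ and viewed, and the job is handed in when it is done.

Besides the shell and the picture viewer there is one more tool, called after "Emit:" as a command line: name --argument value ..., lists and objects as JSON in quotes. drive_tool: Moves the arm, as the interface text tells. Its arguments: {"type":"object","properties":{"twist":{"type":"array"},"travel":{"type":"array"},"claw":{"type":"array"},"grip_force":{"type":"number"}},"required":["twist","travel","claw"]}

```bash
ls -la; mkdir -p pics
cat > h.py <<'E'
import numpy as np, cv2, json
from cell import read_state, viewer, manip
def f_of(p): return p["image"].shape[0]/2/np.tan(np.radians(p["fovy"])/2)
def to_world(p,xy,T=None,z=None):
    f=f_of(p);u,v=xy
    if p.get("distortion") is not None: print("DIST",p["distortion"])
    d=np.array([(u-p["cx"])/f,-(v-p["cy"])/f,-1.0])
    if "xyz" in p: R=np.array(p["attitude"]);t=np.array(p["xyz"])
    else:
        M=T@np.array(p["mount"]);R=M[:3,:3];t=M[:3,3]
    if z is None:
        zz=p["z_map"][int(round(v)),int(round(u))]
        return t+R@d*zz
    w=R@d
    return t+w*(z-t[2])/w[2]
def save(p,n): cv2.imwrite("pics/"+n,p["image"][:,:,::-1])
E
python3 - <<'E'
from h import *
s=read_state()
for k in s: print(k,np.round(s[k],3).tolist())
for c in ["top","side"]:
    p=viewer.camera(c); save(p,c+"1.png")
    print(c,{k:(np.round(p[k],4).tolist() if not isinstance(p[k],(str,dict)) else p[k]) for k in p if k not in("image","z_map")})
    for n in ["carton_a_center","tray","reader_window","amber_bottle","jar","dropper","vial_rack"]:
        for r in viewer.landmark_of(p,n)[:4]:
            print(n,np.round(r["xy"],1),round(r["conf"],2),np.round(to_world(p,r["xy"]),3))
E
```

```text
total 12
drwxr-xr-x  3 agent agent 4096 Dec  7 04:39 .
drwxr-xr-x 23 root  root  4096 Dec  7 04:39 ..
drwxr-xr-x  2 agent agent 4096 Dec  7 04:39 pics
time 0.0
joint_positions [-1.388, 0.151, 1.438, 0.0, 1.554, -0.134]
qd [0.0, 0.001, -0.003, 0.0, 0.002, 0.001]
joint_torque [-0.001, -71.305, -57.087, -0.0, 0.009, -0.0]
eef_pos [0.179, -0.546, 0.231]
ee_rot [[0.95, 0.312, -0.0], [0.312, -0.95, 0.001], [0.0, -0.001, -1.0]]
wrist_force [0.267, 0.304, 0.812]
moment [-0.004, 0.031, 0.042]
width 0.998
top {'fovy': 53.5281, 'cx': 321.7334, 'cy': 199.438, 'xyz': [0.3696, -0.0259, 0.9905], 'attitude': [[0.0783, 0.9713, -0.2244], [-0.9969, 0.0747, -0.0242], [-0.0067, 0.2256, 0.9742]], 'shot': 1}
carton_a_center [361.2 218.4] 0.96 [ 0.544 -0.1    0.065]
carton_a_center [489.  164.3] 0.67 [ 0.702 -0.403  0.063]
carton_a_center [252.9 287.4] 0.59 [0.365 0.137 0.066]
carton_a_center [331.9 276.9] 0.58 [ 0.403 -0.04   0.068]
tray [183.6 230.8] 0.67 [0.489 0.337 0.007]
reader_window [473.2 249. ] 0.91 [ 0.494 -0.368  0.05 ]
amber_bottle [334.7 134.4] 0.77 [ 0.743 -0.022  0.085]
jar [246.6 140.8] 0.98 [0.72  0.196 0.059]
dropper [288.1 159.6] 0.69 [0.691 0.092 0.022]
vial_rack [415.9 142.2] 0.62 [ 0.771 -0.237  0.004]
side {'fovy': 49.7289, 'cx': 316.6169, 'cy': 200.0009, 'xyz': [0.0104, 0.7269, 0.621], 'attitude': [[-0.7963, 0.3276, -0.5085], [-0.6045, -0.4013, 0.6882], [0.0214, 0.8554, 0.5176]], 'shot': 2}
carton_a_center [335.5 196.6] 0.91 [ 0.543 -0.076  0.051]
carton_a_center [342.2 274.1] 0.73 [0.35  0.178 0.065]
carton_a_center [352.5 144.9] 0.68 [ 0.686 -0.375  0.054]
carton_a_center [378.7 226.5] 0.58 [ 0.38  -0.014  0.061]
tray [238.5 309.2] 0.68 [0.487 0.328 0.004]
reader_window [407.3 161.9] 0.56 [ 0.491 -0.378  0.053]
amber_bottle [255.9 194.1] 0.69 [0.748 0.008 0.02 ]
jar [198.5 233.5] 0.63 [0.719 0.23  0.025]
dropper [244.7 221.1] 0.64 [0.69  0.11  0.009]
vial_rack [305.6 169.6] 0.82 [ 0.751 -0.214  0.006]
```

View pics/top1.png

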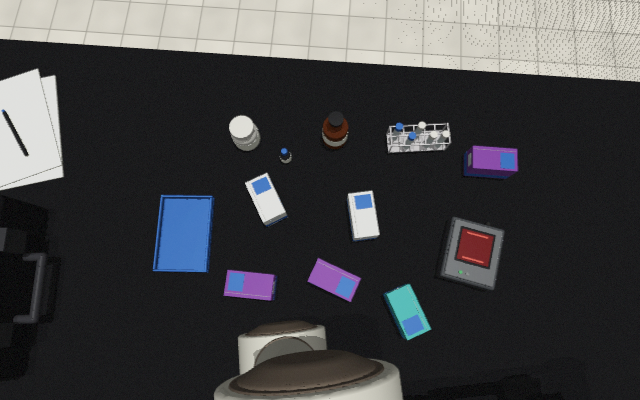

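View pics/side1.png

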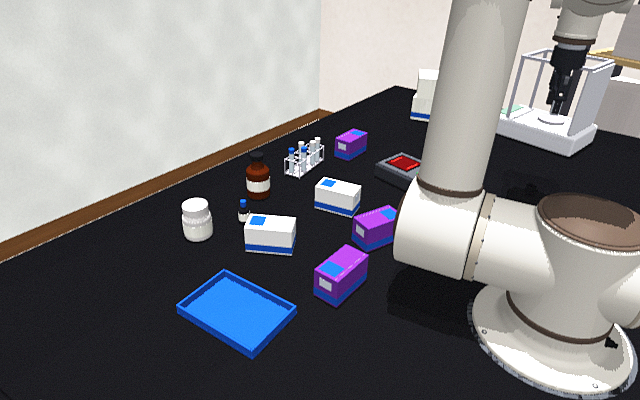

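The top view shows the two white cartons near pixels (265,198) and (363,215). The tray is at (184,233) and the reader window at (475,248). Three purple look-alikes and one turquoise one are to be left alone. Next I'll measure rectangles from the depth data.

```bash
cat >> h.py <<'E'
def cloud(p,T=None):
    f=f_of(p);h,w=p["z_map"].shape
    u,v=np.meshgrid(np.arange(w),np.arange(h));z=p["z_map"]
    d=np.stack([(u-p["cx"])/f*z,-(v-p["cy"])/f*z,-z],-1)
    if "xyz" in p: R=np.array(p["attitude"]);t=np.array(p["xyz"])
    else:
        M=T@np.array(p["mount"]);R=M[:3,:3];t=M[:3,3]
    W=d@R.T+t; W[z==0]=np.nan
    return W
def rects(p,zlo,zhi,T=None,minpix=80,box=None):
    W=cloud(p,T); m=((W[...,2]>zlo)&(W[...,2]<zhi)).astype(np.uint8)
    n,l,st,c=cv2.connectedComponentsWithStats(m,connectivity=4)
    for i in range(1,n):
        if st[i,4]<minpix: continue
        P=W[l==i]; r=cv2.minAreaRect((P[:,:2]*1000).astype(np.float32))
        (x,y),(a,b),ang=r
        if a<b: a,b,ang=b,a,ang+90
        if (ang>90): ang-=180
        col=p["image"][l==i].mean(0).astype(int)
        print("px",c[i].round(0),"n",st[i,4],"ctr",round(x,1),round(y,1),"size",round(a,1),round(b,1),"longaxis deg",round(ang,1),"z",P[:,2].mean().round(4),col)
E
python3 - <<'E'
from h import *
p=viewer.camera("top")
for a in [(0.057,0.076),(0.043,0.056),(0.015,0.03)]:
    print(a);rects(p,*a)
W=cloud(p)
for v,u in [(198,265),(205,268),(225,365),(215,370),(248,475),(233,184)]: print(u,v,W[v,u].round(4))
# window mask
im=p["image"].astype(int);m=((im[...,0]>70)&(im[...,1]<60)&(im[...,2]<60)).astype(np.uint8);m[:, :430]=0
P=W[m>0];print(len(P));print(cv2.minAreaRect((P[:,:2]*1000).astype(np.float32)),P[:,2].mean())
E
```

```text
(0.057, 0.076)
px [246. 137.] n 103 ctr 731.9 200.7 size 61.6 28.7 longaxis deg -57.7 z 0.0631 [124 123 118]
px [494. 158.] n 1065 ctr 718.9 -415.3 size 109.3 59.6 longaxis deg 89.5 z 0.0649 [115  82 164]
px [265. 198.] n 1074 ctr 578.3 135.2 size 109.0 58.1 longaxis deg 30.4 z 0.0652 [188 198 211]
px [363. 214.] n 1113 ctr 555.4 -103.0 size 108.5 58.5 longaxis deg 11.8 z 0.0653 [189 200 212]
px [ 26. 291.] n 1832 ctr 325.6 649.6 size 394.3 57.6 longaxis deg 5.6 z 0.0665 [30 30 32]
px [334. 280.] n 1219 ctr 397.7 -44.4 size 108.0 57.9 longaxis deg 69.4 z 0.0654 [134 103 182]
px [248. 285.] n 1227 ctr 370.7 148.7 size 108.5 57.9 longaxis deg 88.7 z 0.0654 [130  97 178]
px [408. 312.] n 1324 ctr 340.7 -216.0 size 108.6 58.7 longaxis deg 27.6 z 0.0653 [ 85 171 183]
(0.043, 0.056)
px [414. 137.] n 286 ctr 772.4 -234.5 size 149.5 56.0 longaxis deg -82.3 z 0.0506 [160 160 160]
px [489. 170.] n 97 ctr 690.5 -413.8 size 110.2 22.0 longaxis deg 78.7 z 0.0496 [53 31 67]
px [ 32. 229.] n 178 ctr 462.9 686.4 size 116.4 8.6 longaxis deg 8.2 z 0.0496 [11 11 12]
px [472. 253.] n 3103 ctr 487.2 -368
[... 403 characters left out ...]
ngaxis deg 4.3 z 0.0203 [ 50  92 155]
px [ 40. 231.] n 185 ctr 462.8 687.1 size 111.5 8.1 longaxis deg 6.1 z 0.0225 [11 11 12]
px [442. 250.] n 94 ctr 496.5 -305.0 size 141.6 4.5 longaxis deg -9.8 z 0.0227 [24 24 25]
px [ 31. 288.] n 147 ctr 324.6 673.3 size 123.8 5.4 longaxis deg 5.6 z 0.0257 [13 13 14]
px [ 23. 350.] n 236 ctr 183.2 659.3 size 115.6 10.0 longaxis deg 2.1 z 0.0227 [11 11 12]
265 198 [0.5753 0.1327 0.0679]
268 205 [0.5593 0.124  0.0656]
365 225 [ 0.5292 -0.1096  0.0636]
370 215 [ 0.5539 -0.12    0.065 ]
475 248 [ 0.4967 -0.3726  0.0501]
184 233 [0.484  0.3361 0.0053]
910
((499.8157043457031, -371.94903564453125), (75.21450805664062, 75.32955932617188), 78.30938720703125) nan
```

```bash
cat >> h.py <<'E'
def goto(x,y,z,yaw):
    s=read_state();R=np.array(s["ee_rot"]);t=np.array(s["eef_pos"])
    c,n=np.cos(np.radians(yaw)),np.sin(np.radians(yaw))
    Rt=np.array([[c,n,0],[n,-c,0],[0,0,-1.]])
    from scipy.spatial.transform import Rotation as Ro
    D=R.T@(np.array([x,y,z])-t)*100; w=np.degrees(Ro.from_matrix(R.T@Rt).as_rotvec())
    print("t",round(s["time"],2),"at",t.round(4),"travel cm",D.round(2),"twist deg",w.round(2),"rows>=",round(max(np.linalg.norm(D)/4.17,np.linalg.norm(w)/7.16),1),"F",np.round(s["wrist_force"],2),"width",round(float(s["width"]),3))
E
python3 -c "
from h import *
goto(0.555,-0.103,0.20,11.8)"
```

```text
t 0.85 at [ 0.1791 -0.5464  0.2313] travel cm [ 49.53 -30.42   3.13] twist deg [-0.    0.    6.35] rows>= 14.0 F [0.06 0.5  0.12] width 1.001
```

Emit:
drive_tool --twist '[[0, 0, 0.5], [0, 0, 1], [0, 0, 1.5], [0, 0, 2], [0, 0, 2.5]]' --travel '[[2, -1.2, 0.1], [5, -3.1, 0.3], [8, -4.9, 0.5], [11, -6.8, 0.7], [14, -8.6, 0.9]]' --claw '[0, 0, 0, 0, 0]' --grip_force 22

```text
time: 1.27
eef_pos: [0.286, -0.4196, 0.2222]
ee_rot: [[0.963, 0.269, 0.0], [0.269, -0.963, -0.0], [0.0, 0.0, -1.0]]
wrist_force: [1.4, 0.3, -0.0]
width: 0.998
```

Emit:
drive_tool --twist '[[0, 0, 0.5], [0, 0, 1], [0, 0, 1.5], [0, 0, 2], [0, 0, 2.5]]' --travel '[[3.2, -2, 0.2], [6.4, -4, 0.4], [9.6, -6, 0.6], [12.8, -8, 0.8], [16, -10, 1]]' --claw '[0, 0, 0, 0, 0]'

```text
time: 1.68
eef_pos: [0.4134, -0.28, 0.2124]
ee_rot: [[0.974, 0.227, 0.0], [0.227, -0.974, -0.0], [0.0, 0.0, -1.0]]
wrist_force: [-0.4, -0.8, -0.0]
width: 1.002
```

```bash
python3 -c "
from h import *
goto(0.555,-0.103,0.20,11.8)"
```

```text
t 1.68 at [ 0.4134 -0.28    0.2124] travel cm [ 17.81 -14.02   1.24] twist deg [ 0.02 -0.02  1.32] rows>= 5.4 F [-0.41 -0.77 -0.01] width 1.002
```

Emit:
drive_tool --twist '[[0, 0, 0.3], [0, 0, 0.6], [0, 0, 0.9], [0, 0, 1.2], [0, 0, 1.3]]' --travel '[[3.2, -2.5, 0.2], [6.4, -5, 0.5], [9.6, -7.6, 0.8], [12.8, -10.1, 1], [15.5, -12.2, 1.2]]' --claw '[0, 0, 0, 0, 0]'

```text
time: 2.1
eef_pos: [0.5368, -0.125, 0.2003]
ee_rot: [[0.979, 0.206, 0.0], [0.206, -0.979, 0.0], [0.0, -0.0, -1.0]]
wrist_force: [-0.5, -0.1, 0.3]
width: 1.004
```

Emit:
drive_tool --twist '[[0, 0, 0], [0, 0, 0], [0, 0, 0]]' --travel '[[1.5, -1.2, 0], [2.3, -1.8, 0], [2.3, -1.8, 0]]' --claw '[0, 0, 0]'

```text
time: 2.35
eef_pos: [0.5552, -0.1039, 0.2001]
ee_rot: [[0.978, 0.207, -0.0], [0.207, -0.978, 0.0], [-0.0, -0.0, -1.0]]
wrist_force: [-0.8, -0.2, -0.3]
width: 1.002
```

Run:
```python
from h import *
goto(0.555,-0.103,0.20,11.8)
s=read_state();T=np.eye(4);T[:3,:3]=s["ee_rot"];T[:3,3]=s["eef_pos"]
p=viewer.camera("wrist");save(p,"w1.png")
rects(p,0.055,0.08,T)
F=[]
for i in range(3):
    F.append(read_state()["wrist_force"]); viewer.camera("wrist")
print(np.round(F,2))
```

```text
t 2.35 at [ 0.5552 -0.1039  0.2001] travel cm [-0.   -0.09  0.01] twist deg [-0.02  0.01  0.17] rows>= 0.0 F [-0.76 -0.22 -0.34] width 1.002
px [490.   3.] n 121 ctr 751.2 -210.6 size 12.3 4.3 longaxis deg 79.6 z 0.0624 [136 148 159]
px [551.   5.] n 285 ctr 758.7 -261.6 size 16.1 6.7 longaxis deg 64.7 z 0.0662 [150 157 155]
px [584.   7.] n 369 ctr 764.8 -283.9 size 27.9 11.9 longaxis deg -87.4 z 0.067 [150 156 154]
px [ 85. 113.] n 8191 ctr 579.6 133.0 size 108.9 60.9 longaxis deg 30.8 z 0.0649 [205 232 247]
px [630.  93.] n 933 ctr 712.7 -366.2 size 59.1 24.6 longaxis deg 26.4 z 0.0623 [121  55 150]
px [325. 188.] n 6004 ctr 556.7 -105.0 size 108.3 58.1 longaxis deg 12.0 z 0.066 [201 223 236]
px [ 61. 292.] n 3426 ctr 371.8 147.0 size 109.4 60.6 longaxis deg 88.3 z 0.0644 [148 108 227]
px [258. 309.] n 2369 ctr 395.0 -59.6 size 80.5 58.3 longaxis deg 69.0 z 0.065 [139  82 210]
[[-0.14 -0.14  0.81]
 [-0.58 -0.69  0.04]
 [-0.63 -0.34  0.5 ]]
```

View pics/w1.png

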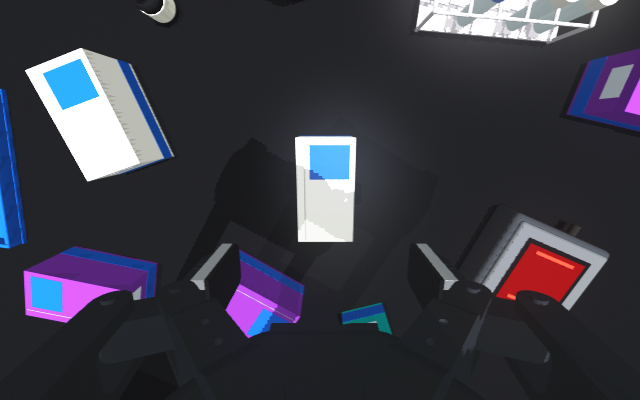

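The wrist view shows the white carton at (325,188), centred between the jaws, which agrees with the top camera to within 2 mm. I'm going down now.

Emit:
drive_tool --twist '[[0, 0, 0.2], [0, 0, 0.2], [0, 0, 0.2], [0, 0, 0.2], [0, 0, 0.2]]' --travel '[[0, 0, 2], [0.1, 0, 5], [0.1, 0, 8], [0.1, 0, 10], [0.1, 0, 11]]' --claw '[0, 0, 0, 0, 0]'

```text
time: 2.97
eef_pos: [0.5538, -0.1057, 0.0878]
ee_rot: [[0.98, 0.2, -0.003], [0.2, -0.98, 0.001], [-0.003, -0.002, -1.0]]
wrist_force: [-0.3, 0.1, -0.3]
width: 0.997
```

Emit:
drive_tool --twist '[[0, 0, 0], [0, 0, 0], [0, 0, 0], [0, 0, 0], [0, 0, 0]]' --travel '[[0, 0, 1.5], [0, 0, 3], [0, 0, 5], [0, 0, 6.5], [0, 0, 7]]' --claw '[0, 0, 0, 0, 0]'

```text
time: 3.38
eef_pos: [0.5545, -0.1055, 0.019]
ee_rot: [[0.98, 0.201, -0.002], [0.201, -0.98, 0.001], [-0.001, -0.001, -1.0]]
wrist_force: [-0.8, -0.1, 0.1]
width: 0.998
```

Emit:
drive_tool --twist '[[0, 0, 0], [0, 0, 0], [0, 0, 0], [0, 0, 0], [0, 0, 0]]' --travel '[[0, 0, 0], [0, 0, 0], [0, 0, 0], [0, 0, 0], [0, 0, 0]]' --claw '[0.1, 0.2, 0.25, 0.3, 0.3]' --grip_force 22

```text
time: 3.8
eef_pos: [0.5558, -0.1051, 0.0212]
ee_rot: [[0.979, 0.202, 0.001], [0.202, -0.979, -0.0], [0.001, 0.001, -1.0]]
wrist_force: [-0.1, 1.0, 0.2]
width: 0.705
```

Emit:
drive_tool --twist '[[0, 0, 0], [0, 0, 0], [0, 0, 0], [0, 0, 0], [0, 0, 0]]' --travel '[[0, 0, 0], [0, 0, 0], [0, 0, 0], [0, 0, 0], [0, 0, 0]]' --claw '[0.35, 0.5, 0.8, 1, 1]'

```text
time: 4.22
eef_pos: [0.5557, -0.1051, 0.0211]
ee_rot: [[0.979, 0.202, 0.001], [0.202, -0.979, -0.0], [0.001, 0.0, -1.0]]
wrist_force: [-1.6, 0.5, 6.3]
width: 0.676
```

```bash
cat >> h.py <<'E'
def heft(n=14):
    F=[]
    for i in range(n):
        viewer.camera("wrist"); s=read_state();F.append(s["wrist_force"])
    F=np.array(F);print("meanF",F.mean(0).round(3),"sd",F.std(0).round(2),"t",s["time"],"width",s["width"],"pos",np.round(s["eef_pos"],4))
E
python3 -c "
from h import *
goto(0.556,-0.104,0.06,11.8);p=viewer.camera('side');save(p,'s2.png')"
```

```text
t 4.22 at [ 0.5557 -0.1051  0.0211] travel cm [ 0.05 -0.1  -3.89] twist deg [ 0.03 -0.05 -0.14] rows>= 0.9 F [-1.58  0.49  6.34] width 0.676
```

View pics/s2.png

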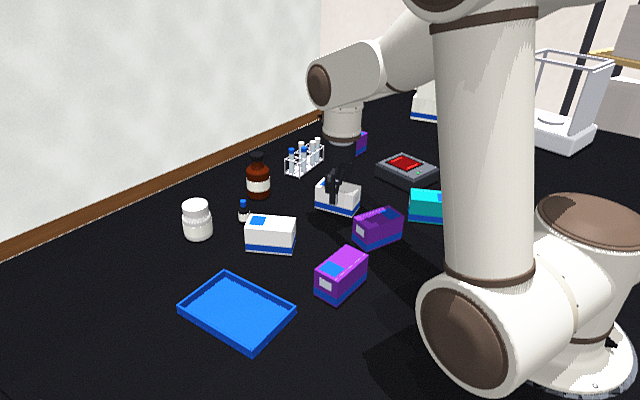

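The gripper holds the carton at (337,195), with the width at about 57.5 mm. I'll lift it 5 cm and weigh it.

Emit:
drive_tool --twist '[[0, 0, 0], [0, 0, 0], [0, 0, 0], [0, 0, 0], [0, 0, 0]]' --travel '[[0, 0, -0.5], [0, 0, -1.5], [0, 0, -3], [0, 0, -4.5], [0, 0, -5]]' --claw '[1, 1, 1, 1, 1]'

```text
time: 4.68
eef_pos: [0.5563, -0.1052, 0.0732]
ee_rot: [[0.979, 0.202, 0.003], [0.202, -0.979, -0.001], [0.003, 0.001, -1.0]]
wrist_force: [-0.6, 0.2, -0.8]
width: 0.678
```

Emit:
drive_tool --twist '[[0, 0, 0], [0, 0, 0], [0, 0, 0]]' --travel '[[0, 0, 0], [0, 0, 0], [0, 0, 0]]' --claw '[1, 1, 1]'

```text
time: 4.93
eef_pos: [0.555, -0.1048, 0.0696]
ee_rot: [[0.979, 0.202, -0.001], [0.202, -0.979, 0.0], [-0.001, -0.001, -1.0]]
wrist_force: [0.4, -0.4, -1.8]
width: 0.676
```

```bash
python3 -c "
from h import *
p=viewer.camera('side');save(p,'s3.png')
heft()"
```

```text
meanF [ 0.006  0.12  -1.205] sd [0.43 0.35 0.43] t 5.6833 width 0.6733902292308562 pos [ 0.5554 -0.1049  0.0703]
```

View pics/s3.png

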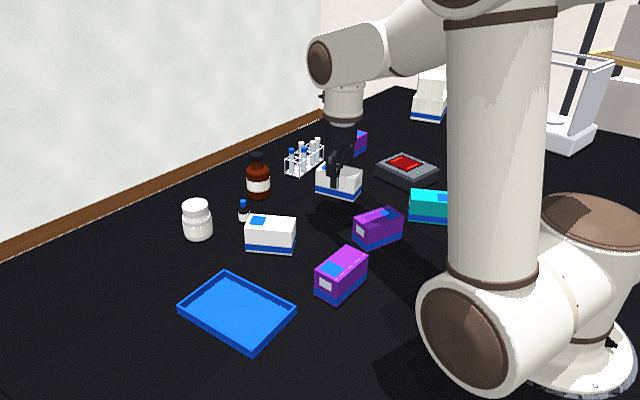

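B weighs about 1.2–1.4 N, so roughly 0.13 kg. I'll set it back down and heft A to compare.

Emit:
drive_tool --twist '[[0, 0, 0], [0, 0, 0], [0, 0, 0], [0, 0, 0], [0, 0, 0]]' --travel '[[0, 0, 1], [0, 0, 2.5], [0, 0, 4], [0, 0, 4.6], [0, 0, 4.9]]' --claw '[1, 1, 1, 1, 1]'

```text
time: 6.1
eef_pos: [0.5545, -0.1045, 0.0207]
ee_rot: [[0.979, 0.202, -0.003], [0.202, -0.979, 0.001], [-0.002, -0.001, -1.0]]
wrist_force: [-15.4, 7.0, 33.9]
width: 0.674
```

Emit:
drive_tool --twist '[[0, 0, 0], [0, 0, 0], [0, 0, 0]]' --travel '[[0, 0, 0], [0, 0, 0], [0, 0, 0]]' --claw '[1, 1, 1]'

```text
time: 6.35
eef_pos: [0.5555, -0.105, 0.0214]
ee_rot: [[0.979, 0.202, 0.0], [0.202, -0.979, 0.0], [0.0, 0.0, -1.0]]
wrist_force: [0.3, 0.6, -1.6]
width: 0.677
```

Emit:
drive_tool --twist '[[0, 0, 0], [0, 0, 0], [0, 0, 0], [0, 0, 0], [0, 0, 0]]' --travel '[[0, 0, 0.05], [0, 0, 0.05], [0, 0, 0.05], [0, 0, 0.05], [0, 0, 0.05]]' --claw '[1, 1, 0.3, 0.25, 0.2]'

```text
time: 6.77
eef_pos: [0.5555, -0.105, 0.0209]
ee_rot: [[0.979, 0.202, 0.0], [0.202, -0.979, 0.0], [0.0, -0.0, -1.0]]
wrist_force: [-0.1, 0.7, -0.5]
width: 0.802
```

Emit:
drive_tool --twist '[[0, 0, 0], [0, 0, 0], [0, 0, 0], [0, 0, 0]]' --travel '[[0, 0, 0], [0, 0, 0], [0, 0, 0], [0, 0, 0]]' --claw '[0, 0, 0, 0]'

```text
time: 7.1
eef_pos: [0.5554, -0.1049, 0.0208]
ee_rot: [[0.979, 0.202, -0.0], [0.202, -0.979, 0.0], [-0.0, -0.0, -1.0]]
wrist_force: [0.1, 0.5, 0.3]
width: 1.0
```

Emit:
drive_tool --twist '[[0, 0, 0], [0, 0, 0], [0, 0, 0], [0, 0, 0], [0, 0, 0]]' --travel '[[0, 0, -1], [0, 0, -4], [0, 0, -8], [0, 0, -11], [0, 0, -12]]' --claw '[0, 0, 0, 0, 0]'

```text
time: 7.52
eef_pos: [0.5569, -0.1054, 0.1466]
ee_rot: [[0.979, 0.202, 0.006], [0.202, -0.979, -0.002], [0.006, 0.003, -1.0]]
wrist_force: [0.4, 0.6, 0.3]
width: 1.002
```

```bash
python3 -c "
from h import *
goto(0.579,0.134,0.15,30.5)
s=read_state();T=np.eye(4);T[:3,:3]=s['ee_rot'];T[:3,3]=s['eef_pos']
p=viewer.camera('wrist');save(p,'w2.png');rects(p,0.055,0.08,T,1500)
heft(8)
goto(0.579,0.134,0.15,30.5)
"
```

```text
t 7.52 at [ 0.5569 -0.1054  0.1466] travel cm [  7.   -23.    -0.37] twist deg [  0.24  -0.29 -18.84] rows>= 5.8 F [0.42 0.57 0.33] width 1.002
px [ 38. 123.] n 10013 ctr 579.8 133.2 size 108.8 61.4 longaxis deg 30.4 z 0.0646 [207 226 239]
px [322. 203.] n 8790 ctr 556.5 -105.2 size 108.3 58.2 longaxis deg 11.9 z 0.066 [187 208 224]
px [ 25. 330.] n 2705 ctr 372.2 141.8 size 69.0 59.9 longaxis deg 88.6 z 0.0642 [164  83 216]
meanF [ 0.054 -0.293 -0.029] sd [0.61 0.3  0.29] t 7.9667 width 1.0029107967712292 pos [ 0.555  -0.1048  0.1398]
t 7.97 at [ 0.555  -0.1048  0.1398] travel cm [  7.17 -22.91  -1.01] twist deg [ -0.07   0.08 -18.85] rows>= 5.8 F [-0.37 -0.33  0.17] width 1.003
```

View pics/w2.png

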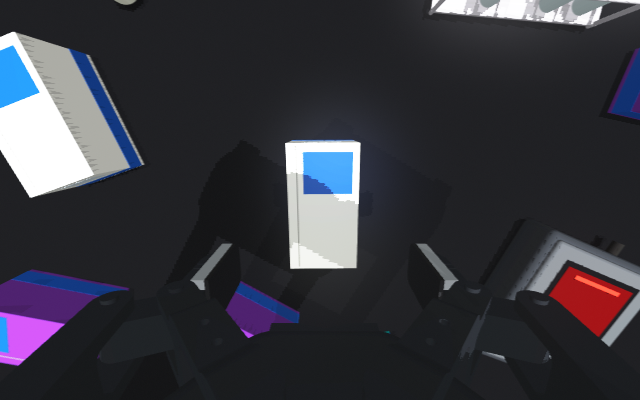

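B is upright in its original place at (322,203). On to A.

Emit:
drive_tool --twist '[[0, 0, -2], [0, 0, -5], [0, 0, -8], [0, 0, -11], [0, 0, -14]]' --travel '[[0.7, -2.2, -0.2], [1.8, -5.5, -0.4], [2.9, -9, -0.6], [4, -12.6, -0.8], [5.1, -16.2, -1]]' --claw '[0, 0, 0, 0, 0]'

```text
time: 8.38
eef_pos: [0.5724, 0.0656, 0.1504]
ee_rot: [[0.901, 0.435, -0.001], [0.435, -0.901, 0.0], [-0.001, -0.0, -1.0]]
wrist_force: [0.0, 0.6, 0.2]
width: 1.001
```

```bash
python3 -c "
from h import *
goto(0.579,0.134,0.12,30.5)"
```

```text
t 8.38 at [0.5724 0.0656 0.1504] travel cm [ 3.57 -5.87  3.04] twist deg [-0.03  0.04 -4.73] rows>= 1.8 F [0.01 0.55 0.22] width 1.001
```

Emit:
drive_tool --twist '[[0, 0, -1.5], [0, 0, -3], [0, 0, -4.2], [0, 0, -4.7], [0, 0, -4.7]]' --travel '[[1.2, -2, 0.7], [2.4, -4, 1.7], [3.2, -5.2, 2.5], [3.5, -5.8, 3], [3.5, -5.8, 3]]' --claw '[0, 0, 0, 0, 0]'

```text
time: 8.8
eef_pos: [0.5785, 0.1321, 0.1191]
ee_rot: [[0.862, 0.506, -0.003], [0.506, -0.862, -0.0], [-0.002, -0.001, -1.0]]
wrist_force: [0.1, -0.3, -0.9]
width: 1.002
```

```bash
python3 -c "
from h import *
s=read_state();T=np.eye(4);T[:3,:3]=s['ee_rot'];T[:3,3]=s['eef_pos']
p=viewer.camera('wrist');save(p,'w3.png');rects(p,0.055,0.08,T,1500)
goto(0.579,0.134,0.02,30.5)
"
```

```text
px [626. 102.] n 2060 ctr 752.8 -6.7 size 59.0 21.4 longaxis deg 45.7 z 0.0638 [97 59 41]
px [323. 209.] n 11163 ctr 579.1 133.2 size 108.8 58.2 longaxis deg 30.5 z 0.066 [219 240 251]
px [153. 379.] n 1731 ctr 373.3 182.1 size 59.7 37.7 longaxis deg -1.3 z 0.0659 [ 99 125 243]
t 8.85 at [0.5788 0.1312 0.12  ] travel cm [ 0.18 -0.23 10.  ] twist deg [-0.03  0.08 -0.14] rows>= 2.4 F [ 1.14 -1.72  0.3 ] width 1.002
```

View pics/w3.png

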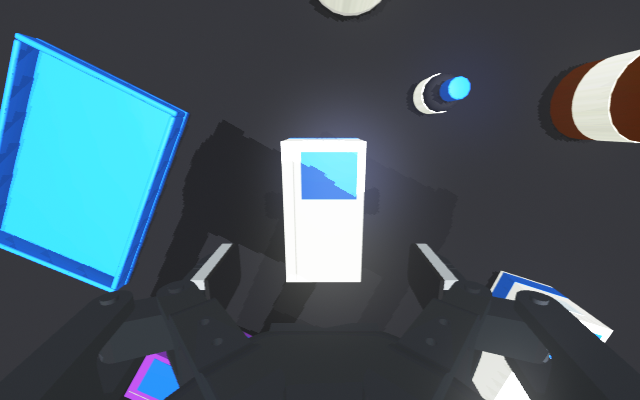

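Carton A is centred between the jaws at (323,209). The dropper at (445,92) is well clear. Descending.

Emit:
drive_tool --twist '[[0, 0, 0], [0, 0, 0], [0, 0, 0], [0, 0, 0], [0, 0, 0]]' --travel '[[0.1, -0.15, 1.5], [0.1, -0.15, 4], [0.1, -0.15, 7], [0.1, -0.15, 9], [0.1, -0.15, 9.9]]' --claw '[0, 0, 0, 0, 0]'

```text
time: 9.27
eef_pos: [0.5782, 0.1316, 0.0195]
ee_rot: [[0.864, 0.504, -0.003], [0.504, -0.864, -0.0], [-0.003, -0.001, -1.0]]
wrist_force: [0.3, 0.6, -0.4]
width: 1.0
```

Emit:
drive_tool --twist '[[0, 0, 0], [0, 0, 0], [0, 0, 0], [0, 0, 0], [0, 0, 0]]' --travel '[[0, 0, 0], [0, 0, 0], [0, 0, 0], [0, 0, 0], [0, 0, 0]]' --claw '[0.1, 0.2, 0.25, 0.3, 0.3]'

```text
time: 9.68
eef_pos: [0.5798, 0.1332, 0.0231]
ee_rot: [[0.863, 0.505, 0.002], [0.505, -0.863, 0.0], [0.002, 0.001, -1.0]]
wrist_force: [0.3, -0.5, 0.1]
width: 0.7
```

Emit:
drive_tool --twist '[[0, 0, 0], [0, 0, 0], [0, 0, 0], [0, 0, 0], [0, 0, 0]]' --travel '[[0, 0, 0], [0, 0, 0], [0, 0, 0], [0, 0, 0], [0, 0, 0]]' --claw '[0.35, 0.5, 0.8, 1, 1]'

```text
time: 10.1
eef_pos: [0.5797, 0.1333, 0.023]
ee_rot: [[0.863, 0.505, 0.002], [0.505, -0.863, 0.0], [0.001, 0.001, -1.0]]
wrist_force: [-1.1, -1.5, 7.8]
width: 0.676
```

Emit:
drive_tool --twist '[[0, 0, 0], [0, 0, 0], [0, 0, 0], [0, 0, 0], [0, 0, 0]]' --travel '[[0, 0, -0.4], [0, 0, -1.2], [0, 0, -2.3], [0, 0, -2.9], [0, 0, -3]]' --claw '[1, 1, 1, 1, 1]'

```text
time: 10.52
eef_pos: [0.58, 0.1334, 0.0539]
ee_rot: [[0.863, 0.505, 0.003], [0.505, -0.863, 0.0], [0.002, 0.001, -1.0]]
wrist_force: [0.5, 0.1, -4.2]
width: 0.673
```

Emit:
drive_tool --twist '[[0, 0, 0], [0, 0, 0], [0, 0, 0]]' --travel '[[0, 0, 0], [0, 0, 0], [0, 0, 0]]' --claw '[1, 1, 1]'

```text
time: 10.77
eef_pos: [0.5789, 0.1332, 0.0514]
ee_rot: [[0.863, 0.505, -0.001], [0.505, -0.863, 0.0], [-0.001, -0.0, -1.0]]
wrist_force: [0.0, -0.6, -4.5]
width: 0.677
```

```bash
python3 -c "
from h import *
p=viewer.camera('side');save(p,'s4.png')
heft()"
```

```text
meanF [ 0.153  0.155 -4.026] sd [0.55 0.36 0.37] t 11.5167 width 0.6768045398347249 pos [0.5792 0.1332 0.0518]
```

View pics/s4.png

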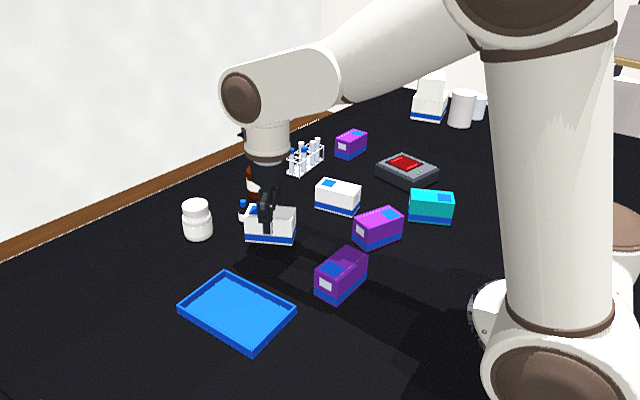

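A weighs 4.0 N and B 1.2 N, so B is the lighter one and goes in the tray. First I'll set A down softly.

Emit:
drive_tool --twist '[[0, 0, 0], [0, 0, 0], [0, 0, 0], [0, 0, 0], [0, 0, 0]]' --travel '[[0, 0, 0.6], [0, 0, 1.4], [0, 0, 2], [0, 0, 2.3], [0, 0, 2.5]]' --claw '[1, 1, 1, 1, 1]'

```text
time: 11.93
eef_pos: [0.5788, 0.1332, 0.0258]
ee_rot: [[0.863, 0.505, -0.001], [0.505, -0.863, -0.0], [-0.001, -0.001, -1.0]]
wrist_force: [-0.3, -0.7, -4.3]
width: 0.679
```

Emit:
drive_tool --twist '[[0, 0, 0], [0, 0, 0], [0, 0, 0], [0, 0, 0], [0, 0, 0]]' --travel '[[0, 0, 0.1], [0, 0, 0.2], [0, 0, 0.3], [0, 0, 0.35], [0, 0, 0.38]]' --claw '[1, 1, 1, 1, 1]'

```text
time: 12.35
eef_pos: [0.5792, 0.1333, 0.0231]
ee_rot: [[0.863, 0.505, 0.0], [0.505, -0.863, 0.0], [0.0, 0.0, -1.0]]
wrist_force: [-0.3, -1.1, -3.4]
width: 0.677
```

Emit:
drive_tool --twist '[[0, 0, 0], [0, 0, 0], [0, 0, 0], [0, 0, 0], [0, 0, 0]]' --travel '[[0, 0, 0.04], [0, 0, 0.08], [0, 0, 0.1], [0, 0, 0.1], [0, 0, 0.1]]' --claw '[1, 1, 1, 1, 1]'

```text
time: 12.77
eef_pos: [0.5792, 0.1333, 0.023]
ee_rot: [[0.863, 0.505, 0.0], [0.505, -0.863, 0.0], [0.0, 0.0, -1.0]]
wrist_force: [-7.9, -0.9, 9.7]
width: 0.681
```

Contact is made, so I'll open and go up.

Emit:
drive_tool --twist '[[0, 0, 0], [0, 0, 0], [0, 0, 0], [0, 0, 0], [0, 0, 0]]' --travel '[[0, 0, 0], [0, 0, 0], [0, 0, 0], [0, 0, 0], [0, 0, 0]]' --claw '[0.3, 0.25, 0.2, 0, 0]'

```text
time: 13.18
eef_pos: [0.5793, 0.1333, 0.022]
ee_rot: [[0.863, 0.505, 0.0], [0.505, -0.863, 0.0], [0.0, -0.0, -1.0]]
wrist_force: [0.6, -0.6, 0.7]
width: 0.999
```

Emit:
drive_tool --twist '[[0, 0, 0], [0, 0, 0], [0, 0, 0], [0, 0, 0], [0, 0, 0]]' --travel '[[0, 0, 0], [0, 0, -2], [0, 0, -5], [0, 0, -9], [0, 0, -12]]' --claw '[0, 0, 0, 0, 0]'

```text
time: 13.6
eef_pos: [0.5793, 0.1333, 0.1446]
ee_rot: [[0.863, 0.505, 0.001], [0.505, -0.863, 0.0], [0.001, 0.0, -1.0]]
wrist_force: [0.8, 1.0, 0.3]
width: 0.997
```

```bash
python3 -c "
from h import *
s=read_state();T=np.eye(4);T[:3,:3]=s['ee_rot'];T[:3,3]=s['eef_pos']
p=viewer.camera('wrist');save(p,'w4.png');rects(p,0.055,0.08,T,1500)
goto(0.5557,-0.105,0.14,11.8)
"
```

```text
px [602. 100.] n 2921 ctr 758.1 -8.5 size 64.2 31.3 longaxis deg 38.2 z 0.0691 [118  76  55]
px [323. 203.] n 8918 ctr 578.8 132.8 size 108.9 58.1 longaxis deg 30.5 z 0.066 [219 241 251]
t 13.65 at [0.5813 0.1335 0.1506] travel cm [-14.27  19.28   1.02] twist deg [ 0.12 -0.46 18.56] rows>= 5.8 F [ 0.31 -0.51  8.13] width 0.996
```

View pics/w4.png

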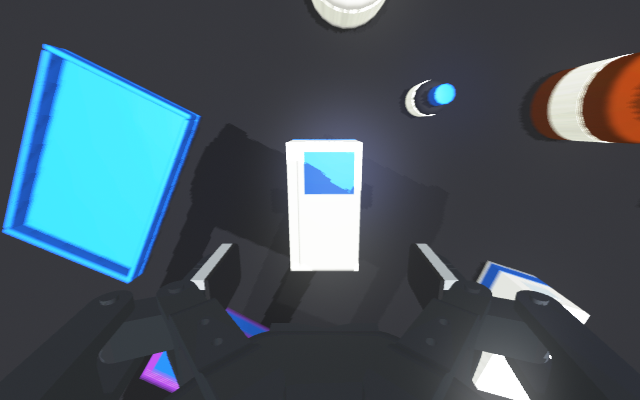

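A stands upright where it was, at (323,203). Back to B.

Emit:
drive_tool --twist '[[0, 0, 3], [0, 0, 6], [0, 0, 9], [0, 0, 12], [0, 0, 14]]' --travel '[[-1.6, 2.2, 0], [-4, 5.5, 0], [-6.4, 8.7, 0], [-8.8, 11.9, 0], [-11, 14.9, 0]]' --claw '[0, 0, 0, 0, 0]'

```text
time: 14.07
eef_pos: [0.559, -0.0528, 0.1421]
ee_rot: [[0.96, 0.279, 0.0], [0.279, -0.96, -0.0], [0.0, 0.0, -1.0]]
wrist_force: [0.5, 0.5, 0.4]
width: 0.998
```

```bash
python3 -c "
from h import *
goto(0.5557,-0.105,0.12,11.8)"
```

```text
t 14.07 at [ 0.559  -0.0528  0.1421] travel cm [-1.77  4.93  2.21] twist deg [ 0.01 -0.01  4.4 ] rows>= 1.4 F [0.53 0.55 0.35] width 0.998
```

Emit:
drive_tool --twist '[[0, 0, 1.5], [0, 0, 3], [0, 0, 4], [0, 0, 4.4], [0, 0, 4.4]]' --travel '[[-0.7, 1.9, 0.5], [-1.2, 3.5, 1.2], [-1.6, 4.5, 1.8], [-1.8, 4.9, 2.2], [-1.8, 4.9, 2.2]]' --claw '[0, 0, 0, 0, 0]'

```text
time: 14.48
eef_pos: [0.5556, -0.1033, 0.119]
ee_rot: [[0.978, 0.206, -0.001], [0.206, -0.978, 0.001], [-0.001, -0.001, -1.0]]
wrist_force: [-0.4, 0.2, -0.3]
width: 0.996
```

```bash
python3 -c "
from h import *
viewer.camera('wrist')
s=read_state();T=np.eye(4);T[:3,:3]=s['ee_rot'];T[:3,3]=s['eef_pos']
p=viewer.camera('wrist');rects(p,0.055,0.08,T,1500)
goto(0.5557,-0.105,0.021,11.8)"
```

```text
px [ 27. 138.] n 6941 ctr 575.1 105.2 size 114.6 50.9 longaxis deg -0.2 z 0.064 [240 242 240]
px [327. 211.] n 11104 ctr 556.2 -105.1 size 109.0 58.2 longaxis deg 11.9 z 0.0659 [211 233 244]
px [ 18. 346.] n 1569 ctr 378.9 124.4 size 51.1 46.2 longaxis deg 7.5 z 0.0636 [195  92 216]
t 14.58 at [ 0.5561 -0.1022  0.12  ] travel cm [-0.1   0.27  9.9 ] twist deg [-0.03  0.01  0.21] rows>= 2.4 F [ 0.19 -0.26 -0.7 ] width 1.002
```

Emit:
drive_tool --twist '[[0, 0, 0.1], [0, 0, 0.1], [0, 0, 0.1], [0, 0, 0.1], [0, 0, 0.1]]' --travel '[[0, 0.25, 1.5], [0, 0.25, 4], [0, 0.25, 7], [0, 0.25, 9], [0, 0.25, 9.9]]' --claw '[0, 0, 0, 0, 0]'

```text
time: 15.0
eef_pos: [0.5557, -0.1039, 0.0187]
ee_rot: [[0.978, 0.207, -0.003], [0.207, -0.978, 0.001], [-0.002, -0.002, -1.0]]
wrist_force: [-0.7, -0.3, -0.5]
width: 1.001
```

Emit:
drive_tool --twist '[[0, 0, 0], [0, 0, 0], [0, 0, 0], [0, 0, 0], [0, 0, 0]]' --travel '[[0, 0, 0], [0, 0, 0], [0, 0, 0], [0, 0, 0], [0, 0, 0]]' --claw '[0.1, 0.2, 0.25, 0.3, 0.3]'

```text
time: 15.42
eef_pos: [0.5572, -0.1055, 0.0222]
ee_rot: [[0.979, 0.206, 0.002], [0.206, -0.979, -0.0], [0.002, 0.001, -1.0]]
wrist_force: [-1.1, -0.3, -0.2]
width: 0.701
```

Emit:
drive_tool --twist '[[0, 0, 0], [0, 0, 0], [0, 0, 0], [0, 0, 0], [0, 0, 0]]' --travel '[[0, 0, 0], [0, 0, 0], [0, 0, 0], [0, 0, 0], [0, 0, 0]]' --claw '[0.35, 0.5, 0.8, 1, 1]'

```text
time: 15.83
eef_pos: [0.5571, -0.1056, 0.0222]
ee_rot: [[0.979, 0.205, 0.002], [0.205, -0.979, -0.0], [0.001, 0.001, -1.0]]
wrist_force: [-0.9, 1.9, 7.1]
width: 0.68
```

Emit:
drive_tool --twist '[[0, 0, 0], [0, 0, 0], [0, 0, 0], [0, 0, 0], [0, 0, 0]]' --travel '[[0, 0, -0.5], [0, 0, -2], [0, 0, -5], [0, 0, -8], [0, 0, -11]]' --claw '[1, 1, 1, 1, 1]'

```text
time: 16.25
eef_pos: [0.5563, -0.1054, 0.1327]
ee_rot: [[0.979, 0.205, -0.0], [0.205, -0.979, 0.0], [-0.0, -0.0, -1.0]]
wrist_force: [0.6, -0.0, -1.1]
width: 0.678
```

```bash
python3 -c "
from h import *
goto(0.484,0.334,0.18,4.3)"
```

```text
t 16.25 at [ 0.5563 -0.1054  0.1327] travel cm [  1.95 -44.49  -4.72] twist deg [-0.01  0.01  7.55] rows>= 10.7 F [ 0.63 -0.03 -1.07] width 0.678
```

Emit:
drive_tool --twist '[[0, 0, 0.3], [0, 0, 0.7], [0, 0, 1.2], [0, 0, 1.8], [0, 0, 2.4]]' --travel '[[0.1, -1, -0.4], [0.1, -3, -1], [0.2, -6, -1.8], [0.4, -9, -2.5], [0.5, -12, -3]]' --claw '[1, 1, 1, 1, 1]'

```text
time: 16.67
eef_pos: [0.5365, 0.0142, 0.1619]
ee_rot: [[0.987, 0.163, 0.001], [0.163, -0.987, 0.0], [0.001, 0.0, -1.0]]
wrist_force: [0.6, 0.4, -1.1]
width: 0.673
```

Emit:
drive_tool --twist '[[0, 0, 0.5], [0, 0, 1], [0, 0, 1.5], [0, 0, 2], [0, 0, 2.5]]' --travel '[[0.1, -3.2, 0], [0.2, -6.4, 0], [0.4, -9.6, 0], [0.6, -12.8, 0], [0.7, -16, 0]]' --claw '[1, 1, 1, 1, 1]'

```text
time: 17.08
eef_pos: [0.5169, 0.1736, 0.1614]
ee_rot: [[0.993, 0.12, 0.0], [0.12, -0.993, 0.0], [0.0, -0.0, -1.0]]
wrist_force: [0.9, 0.2, -1.9]
width: 0.676
```

```bash
python3 -c "
from h import *
goto(0.484,0.334,0.13,4.3)"
```

```text
t 17.08 at [0.5169 0.1736 0.1614] travel cm [ -1.34 -16.32   3.14] twist deg [-0.01 -0.03  2.62] rows>= 4.0 F [ 0.92  0.16 -1.92] width 0.676
```

Emit:
drive_tool --twist '[[0, 0, 0.5], [0, 0, 1], [0, 0, 1.6], [0, 0, 2.2], [0, 0, 2.6]]' --travel '[[-0.2, -3.2, 0], [-0.5, -6.4, 0], [-0.8, -9.5, 0.5], [-1.1, -12.3, 1], [-1.2, -14.6, 1.5]]' --claw '[1, 1, 1, 1, 1]'

```text
time: 17.5
eef_pos: [0.4868, 0.3175, 0.1462]
ee_rot: [[0.997, 0.076, 0.0], [0.076, -0.997, 0.0], [0.0, -0.0, -1.0]]
wrist_force: [1.2, -0.5, -0.5]
width: 0.678
```

Emit:
drive_tool --twist '[[0, 0, 0], [0, 0, 0], [0, 0, 0], [0, 0, 0]]' --travel '[[-0.1, -1, 0.5], [-0.1, -1.6, 1], [-0.1, -1.7, 1.5], [-0.1, -1.7, 1.5]]' --claw '[1, 1, 1, 1]'

```text
time: 17.83
eef_pos: [0.4854, 0.3316, 0.1299]
ee_rot: [[0.997, 0.076, -0.001], [0.076, -0.997, -0.001], [-0.001, 0.001, -1.0]]
wrist_force: [-0.3, -0.6, -0.7]
width: 0.677
```

```bash
python3 -c "
from h import *
s=read_state();T=np.eye(4);T[:3,:3]=s['ee_rot'];T[:3,3]=s['eef_pos']
p=viewer.camera('wrist');save(p,'w5.png');p=viewer.camera('top');save(p,'t5.png')
heft(4)
goto(0.484,0.334,0.028,4.3)"
```

```text
meanF [ 0.161  0.441 -1.238] sd [0.16 0.31 0.46] t 18.1333 width 0.6775385055157205 pos [0.486  0.3318 0.1315]
t 18.13 at [0.486  0.3318 0.1315] travel cm [-0.19 -0.23 10.35] twist deg [-0.02 -0.04  0.  ] rows>= 2.5 F [ 0.3   0.29 -1.11] width 0.678
```

View pics/w5.png

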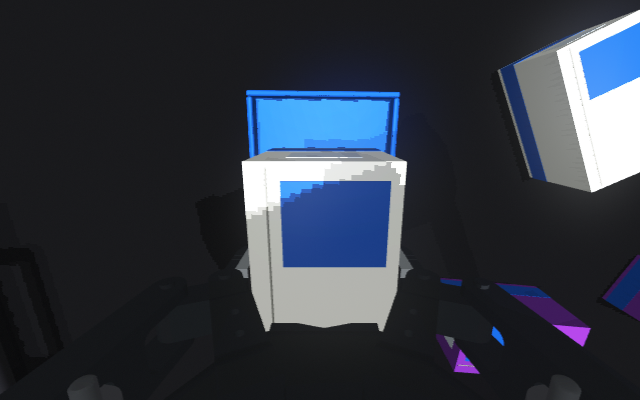

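View pics/t5.png

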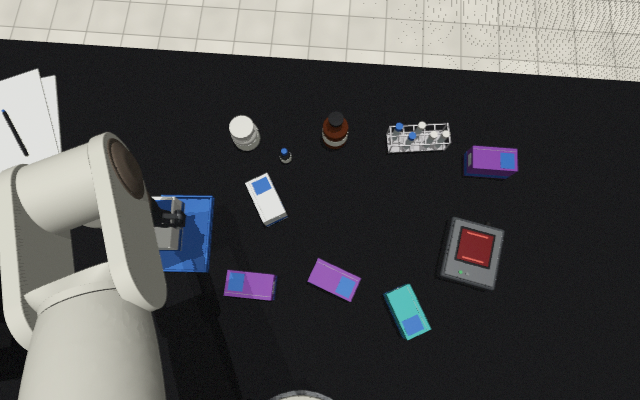

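The carton sits level over the tray and in line with it: in the wrist view the carton is at (325,245) and the tray's far wall at (322,95). Lowering now.

Emit:
drive_tool --twist '[[0, 0, 0], [0, 0, 0], [0, 0, 0], [0, 0, 0], [0, 0, 0]]' --travel '[[-0.2, -0.2, 1.5], [-0.2, -0.2, 4], [-0.2, -0.2, 6.5], [-0.2, -0.2, 8.5], [-0.2, -0.2, 9.5]]' --claw '[1, 1, 1, 1, 1]'

```text
time: 18.55
eef_pos: [0.4827, 0.3334, 0.0338]
ee_rot: [[0.997, 0.075, -0.002], [0.075, -0.997, -0.001], [-0.002, 0.001, -1.0]]
wrist_force: [-0.9, -0.1, -1.1]
width: 0.678
```

Emit:
drive_tool --twist '[[0, 0, 0], [0, 0, 0], [0, 0, 0], [0, 0, 0], [0, 0, 0]]' --travel '[[0, 0, 0.2], [0, 0, 0.4], [0, 0, 0.5], [0, 0, 0.6], [0, 0, 0.7]]' --claw '[1, 1, 1, 1, 1]'

```text
time: 18.97
eef_pos: [0.4839, 0.3344, 0.03]
ee_rot: [[0.997, 0.076, 0.001], [0.076, -0.997, 0.001], [0.001, -0.001, -1.0]]
wrist_force: [-0.1, 0.0, -0.8]
width: 0.672
```

Emit:
drive_tool --twist '[[0, 0, 0], [0, 0, 0], [0, 0, 0]]' --travel '[[0, 0, 0.05], [0, 0, 0.1], [0, 0, 0.1]]' --claw '[1, 1, 1]'

```text
time: 19.22
eef_pos: [0.4835, 0.3342, 0.0282]
ee_rot: [[0.997, 0.076, 0.0], [0.076, -0.997, 0.0], [0.0, -0.0, -1.0]]
wrist_force: [-0.4, -0.6, -1.8]
width: 0.674
```

Emit:
drive_tool --twist '[[0, 0, 0], [0, 0, 0], [0, 0, 0], [0, 0, 0], [0, 0, 0]]' --travel '[[0, 0, 0.04], [0, 0, 0.08], [0, 0, 0.12], [0, 0, 0.16], [0, 0, 0.16]]' --claw '[1, 1, 1, 1, 1]'

```text
time: 19.63
eef_pos: [0.4834, 0.3342, 0.0272]
ee_rot: [[0.997, 0.076, 0.0], [0.076, -0.997, 0.0], [0.0, -0.0, -1.0]]
wrist_force: [-6.2, -1.8, 10.1]
width: 0.677
```

```bash
python3 -c "
from h import *
p=viewer.camera('side');save(p,'s5.png')
heft(3)"
```

```text
meanF [-5.436 -2.004 10.378] sd [0.34 0.75 0.27] t 19.8333 width 0.6727057686628468 pos [0.4834 0.3342 0.0272]
```

View pics/s5.png

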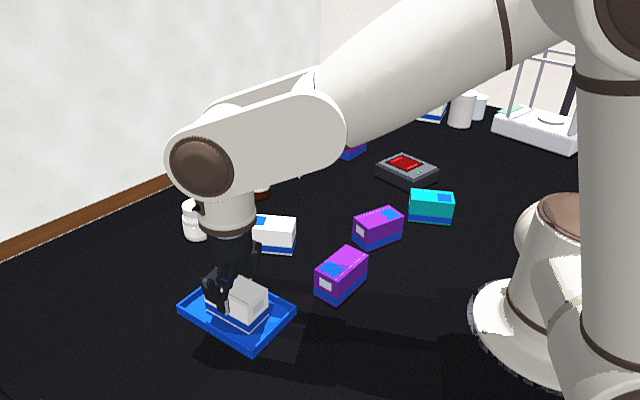

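The carton is standing in the tray, with contact at 10 N. I'll release partway to stay clear of the walls, then rise.

Emit:
drive_tool --twist '[[0, 0, 0], [0, 0, 0], [0, 0, 0], [0, 0, 0], [0, 0, 0]]' --travel '[[0, 0, 0], [0, 0, 0], [0, 0, 0], [0, 0, 0], [0, 0, 0]]' --claw '[0.3, 0.25, 0.2, 0.12, 0.12]'

```text
time: 20.25
eef_pos: [0.4834, 0.3342, 0.0263]
ee_rot: [[0.997, 0.076, -0.0], [0.076, -0.997, 0.0], [-0.0, -0.0, -1.0]]
wrist_force: [0.0, 0.1, 0.2]
width: 0.883
```

Emit:
drive_tool --twist '[[0, 0, 0], [0, 0, 0], [0, 0, 0], [0, 0, 0], [0, 0, 0]]' --travel '[[0, 0, -0.5], [0, 0, -2], [0, 0, -5], [0, 0, -9], [0, 0, -12]]' --claw '[0.12, 0.12, 0.12, 0.12, 0.12]'

```text
time: 20.67
eef_pos: [0.4835, 0.3342, 0.1494]
ee_rot: [[0.997, 0.076, 0.001], [0.076, -0.997, 0.001], [0.001, -0.001, -1.0]]
wrist_force: [0.6, 0.7, 1.2]
width: 0.876
```

```bash
python3 -c "
from h import *
s=read_state();T=np.eye(4);T[:3,:3]=s['ee_rot'];T[:3,3]=s['eef_pos']
p=viewer.camera('wrist');save(p,'w6.png');rects(p,0.055,0.08,T,1500)
goto(0.579,0.133,0.15,30.5)
"
```

```text
px [589. 102.] n 12725 ctr 579.1 133.2 size 108.7 60.9 longaxis deg 30.5 z 0.0657 [210 228 242]
px [324. 204.] n 8944 ctr 483.1 333.9 size 108.4 58.1 longaxis deg 4.4 z 0.0709 [177 191 210]
px [ 12. 333.] n 1973 ctr 342.4 629.0 size 116.7 17.8 longaxis deg 4.5 z 0.0634 [39 40 44]
t 20.72 at [0.4853 0.3352 0.1554] travel cm [ 7.81 20.88  0.53] twist deg [ -0.09  -0.49 -26.14] rows>= 5.3 F [0.69 0.72 7.05] width 0.885
```

View pics/w6.png

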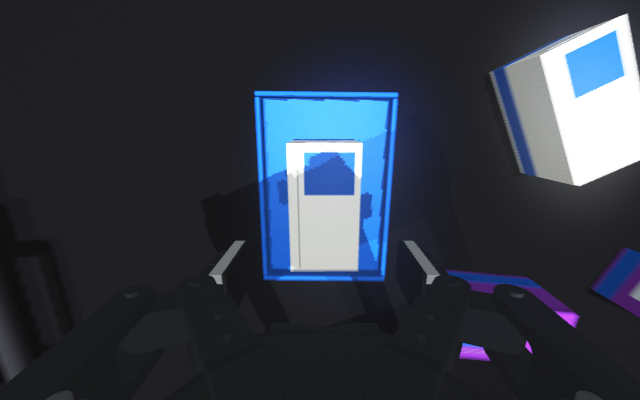

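B stands flat in the tray at (324,204), with its top at z = 71 mm, as it should be on the 5 mm floor. Now A.

Emit:
drive_tool --twist '[[0, 0, -4], [0, 0, -9], [0, 0, -14], [0, 0, -18], [0, 0, -22]]' --travel '[[0.8, 2.1, 0], [2, 5.3, 0], [3.2, 8.6, 0], [4.4, 11.8, 0], [5.6, 15, 0]]' --claw '[0, 0, 0, 0, 0]'

```text
time: 21.13
eef_pos: [0.5511, 0.1874, 0.1469]
ee_rot: [[0.894, 0.447, 0.0], [0.447, -0.894, 0.0], [0.001, 0.0, -1.0]]
wrist_force: [0.6, 0.0, 0.4]
width: 0.997
```

```bash
python3 -c "
from h import *
goto(0.579,0.133,0.12,30.5)"
```

```text
t 21.13 at [0.5511 0.1874 0.1469] travel cm [0.06 6.12 2.69] twist deg [ 0.   -0.03 -3.92] rows>= 1.6 F [0.58 0.02 0.44] width 0.997
```

Emit:
drive_tool --twist '[[0, 0, -1.5], [0, 0, -2.8], [0, 0, -3.6], [0, 0, -3.9], [0, 0, -3.9]]' --travel '[[0, 2.2, 0.4], [0.1, 4.2, 1.2], [0.1, 5.6, 2.2], [0.1, 6.1, 2.7], [0.1, 6.1, 2.7]]' --claw '[0, 0, 0, 0, 0]'

```text
time: 21.55
eef_pos: [0.5784, 0.1338, 0.1184]
ee_rot: [[0.865, 0.503, -0.002], [0.503, -0.865, -0.0], [-0.002, -0.001, -1.0]]
wrist_force: [-0.9, -0.5, -0.5]
width: 0.998
```

```bash
python3 -c "
from h import *
viewer.camera('wrist')
s=read_state();T=np.eye(4);T[:3,:3]=s['ee_rot'];T[:3,3]=s['eef_pos']
p=viewer.camera('wrist');rects(p,0.055,0.08,T,1500)
goto(0.579,0.133,0.022,30.5)"
```

```text
px [627. 103.] n 1873 ctr 752.0 -6.9 size 58.3 21.1 longaxis deg 47.4 z 0.0631 [79 48 32]
px [ 35. 189.] n 10649 ctr 483.0 332.5 size 110.3 59.3 longaxis deg 5.2 z 0.0685 [191 228 239]
px [326. 211.] n 11126 ctr 579.1 132.9 size 108.3 58.2 longaxis deg 30.5 z 0.066 [207 228 241]
px [155. 380.] n 1539 ctr 373.4 183.8 size 59.2 34.1 longaxis deg -1.5 z 0.0659 [ 83 100 226]
t 21.65 at [0.5784 0.1352 0.1197] travel cm [-0.06  0.23  9.77] twist deg [-0.02  0.   -0.27] rows>= 2.3 F [ 0.8   0.37 -0.56] width 0.998
```

Emit:
drive_tool --twist '[[0, 0, -0.2], [0, 0, -0.2], [0, 0, -0.2], [0, 0, -0.2], [0, 0, -0.2]]' --travel '[[0, 0.2, 1.5], [0, 0.2, 4], [0, 0.2, 7], [0, 0.2, 9], [0, 0.2, 9.7]]' --claw '[0, 0, 0, 0, 0]' --grip_force 24

```text
time: 22.07
eef_pos: [0.5781, 0.1339, 0.0201]
ee_rot: [[0.862, 0.507, -0.003], [0.507, -0.862, -0.0], [-0.003, -0.002, -1.0]]
wrist_force: [-0.3, 0.4, 0.2]
width: 0.999
```

Emit:
drive_tool --twist '[[0, 0, 0], [0, 0, 0], [0, 0, 0], [0, 0, 0], [0, 0, 0]]' --travel '[[0, 0, 0], [0, 0, 0], [0, 0, 0], [0, 0, 0], [0, 0, 0]]' --claw '[0.1, 0.2, 0.25, 0.3, 0.3]'

```text
time: 22.48
eef_pos: [0.5802, 0.1331, 0.0237]
ee_rot: [[0.862, 0.507, 0.002], [0.507, -0.862, 0.0], [0.002, 0.001, -1.0]]
wrist_force: [0.1, 0.3, 0.2]
width: 0.698
```

Emit:
drive_tool --twist '[[0, 0, 0], [0, 0, 0], [0, 0, 0], [0, 0, 0], [0, 0, 0]]' --travel '[[0, 0, 0], [0, 0, 0], [0, 0, 0], [0, 0, 0], [0, 0, 0]]' --claw '[0.35, 0.5, 0.8, 1, 1]'

```text
time: 22.9
eef_pos: [0.5801, 0.1332, 0.0236]
ee_rot: [[0.862, 0.507, 0.001], [0.507, -0.862, 0.001], [0.002, 0.0, -1.0]]
wrist_force: [-2.1, 1.7, 7.0]
width: 0.678
```

Emit:
drive_tool --twist '[[0, 0, 0], [0, 0, 0], [0, 0, 0], [0, 0, 0], [0, 0, 0]]' --travel '[[0, 0, -0.5], [0, 0, -2], [0, 0, -5], [0, 0, -8], [0, 0, -11]]' --claw '[1, 1, 1, 1, 1]'

```text
time: 23.32
eef_pos: [0.5792, 0.1328, 0.1338]
ee_rot: [[0.862, 0.507, -0.001], [0.507, -0.862, 0.0], [-0.001, -0.0, -1.0]]
wrist_force: [0.8, -0.5, -4.8]
width: 0.676
```

```bash
python3 -c "
from h import *
goto(0.4998,-0.371,0.18,-11.4)"
```

```text
t 23.32 at [0.5792 0.1328 0.1338] travel cm [-32.37  39.41  -4.61] twist deg [-1.000e-02  5.000e-02  4.184e+01] rows>= 12.3 F [ 0.79 -0.54 -4.81] width 0.676
```

Emit:
drive_tool --twist '[[0, 0, 0.5], [0, 0, 2], [0, 0, 4], [0, 0, 6.5], [0, 0, 9]]' --travel '[[-0.6, 0.8, -0.5], [-2, 2.4, -1.2], [-3.8, 4.6, -2.2], [-5.7, 6.9, -3.2], [-7.6, 9.3, -4]]' --claw '[1, 1, 1, 1, 1]'

```text
time: 23.73
eef_pos: [0.5605, 0.013, 0.1725]
ee_rot: [[0.931, 0.364, -0.001], [0.364, -0.931, 0.0], [-0.001, -0.0, -1.0]]
wrist_force: [-0.4, 0.2, -3.4]
width: 0.676
```

```bash
python3 -c "
from h import *
goto(0.4998,-0.371,0.175,-11.4)"
```

```text
t 23.73 at [0.5605 0.013  0.1725] travel cm [-19.63  33.55  -0.25] twist deg [-1.000e-02  4.000e-02  3.276e+01] rows>= 9.3 F [-0.4   0.24 -3.4 ] width 0.676
```

Emit:
drive_tool --twist '[[0, 0, 2.5], [0, 0, 5], [0, 0, 7.5], [0, 0, 10], [0, 0, 12.5]]' --travel '[[-1.5, 2.6, 0], [-3, 5.2, 0], [-4.5, 7.8, 0], [-6, 10.4, 0], [-7.5, 13, 0]]' --claw '[1, 1, 1, 1, 1]'

```text
time: 24.15
eef_pos: [0.538, -0.1358, 0.1718]
ee_rot: [[0.988, 0.153, -0.001], [0.153, -0.988, 0.0], [-0.001, -0.0, -1.0]]
wrist_force: [-0.1, -0.9, -3.9]
width: 0.677
```

```bash
python3 -c "
from h import *
goto(0.4998,-0.371,0.175,-11.4)"
```

```text
t 24.15 at [ 0.538  -0.1358  0.1718] travel cm [-7.37 22.65 -0.32] twist deg [-2.00e-02  5.00e-02  2.02e+01] rows>= 5.7 F [-0.13 -0.91 -3.86] width 0.677
```

Emit:
drive_tool --twist '[[0, 0, 2.5], [0, 0, 5], [0, 0, 8], [0, 0, 11], [0, 0, 13.5]]' --travel '[[-1, 3, 0], [-2, 6, 0], [-3, 9, 0], [-4, 12.2, 0], [-5, 15.2, 0]]' --claw '[1, 1, 1, 1, 1]'

```text
time: 24.57
eef_pos: [0.5121, -0.2939, 0.1717]
ee_rot: [[0.997, -0.083, -0.001], [-0.083, -0.997, 0.0], [-0.001, -0.0, -1.0]]
wrist_force: [0.2, -0.2, -4.4]
width: 0.674
```

```bash
python3 -c "
from h import *
goto(0.4998,-0.371,0.175,-11.4)"
```

```text
t 24.57 at [ 0.5121 -0.2939  0.1717] travel cm [-0.59  7.78 -0.33] twist deg [-0.02  0.05  6.66] rows>= 1.9 F [ 0.21 -0.2  -4.41] width 0.674
```

Emit:
drive_tool --twist '[[0, 0, 2.5], [0, 0, 4.5], [0, 0, 6], [0, 0, 6.7], [0, 0, 6.7]]' --travel '[[-0.2, 2.7, 0], [-0.4, 5, 0], [-0.5, 6.7, 0], [-0.6, 7.6, 0], [-0.6, 7.8, 0]]' --claw '[1, 1, 1, 1, 1]'

```text
time: 24.98
eef_pos: [0.5005, -0.3704, 0.1718]
ee_rot: [[0.98, -0.197, -0.001], [-0.197, -0.98, 0.001], [-0.001, -0.0, -1.0]]
wrist_force: [-0.8, 0.6, -5.1]
width: 0.677
```

```bash
python3 -c "
from h import *
p=viewer.camera('side');save(p,'s7.png')
s=read_state();T=np.eye(4);T[:3,:3]=s['ee_rot'];T[:3,3]=s['eef_pos']
p=viewer.camera('wrist');save(p,'w7.png');
W=cloud(p,T);rects(p,s['eef_pos'][2]+0.03,s['eef_pos'][2]+0.055,T,1000)
p=viewer.camera('top');save(p,'t7.png');rects(p,0.043,0.056,None,400);
rects(p,0.057,0.076,None,400)
goto(0.4998,-0.371,0.108,-11.4)"
```

```text
px [324. 242.] n 27287 ctr 518.5 -370.7 size 94.6 88.8 longaxis deg -62.8 z 0.2146 [177 203 225]
px [458. 242.] n 1077 ctr 493.5 -336.8 size 144.9 63.0 longaxis deg -11.7 z 0.0485 [59 47 48]
px [494. 159.] n 1059 ctr 718.8 -415.5 size 109.5 59.6 longaxis deg 89.7 z 0.065 [115  82 164]
px [ 26. 290.] n 1833 ctr 326.0 651.1 size 397.4 61.0 longaxis deg 5.6 z 0.0665 [30 30 32]
px [175. 231.] n 1224 ctr 481.7 335.3 size 107.8 60.5 longaxis deg 4.4 z 0.07 [183 193 206]
px [334. 280.] n 1217 ctr 397.7 -44.4 size 108.3 57.9 longaxis deg 69.3 z 0.0654 [134 102 181]
px [249. 285.] n 1235 ctr 370.7 148.7 size 108.6 58.0 longaxis deg 88.6 z 0.0655 [129  96 177]
px [405. 307.] n 1028 ctr 346.5 -213.1 size 95.6 58.6 longaxis deg 27.7 z 0.0653 [ 50 113 117]
t 25.13 at [ 0.5013 -0.3684  0.1722] travel cm [-0.1   0.28  6.42] twist deg [-0.04  0.02  0.23] rows>= 1.5 F [-0.44  0.71 -4.41] width 0.676
```

View pics/s7.png

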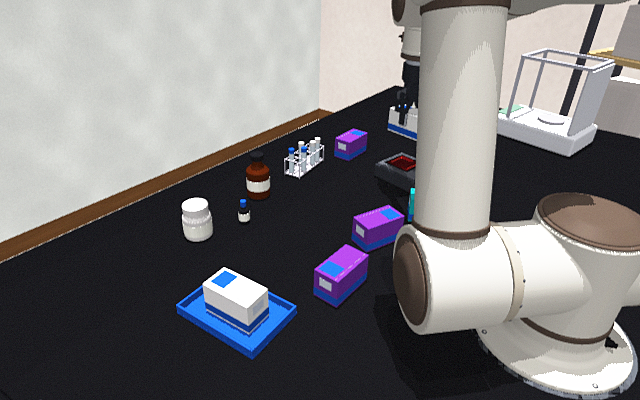

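View pics/w7.png

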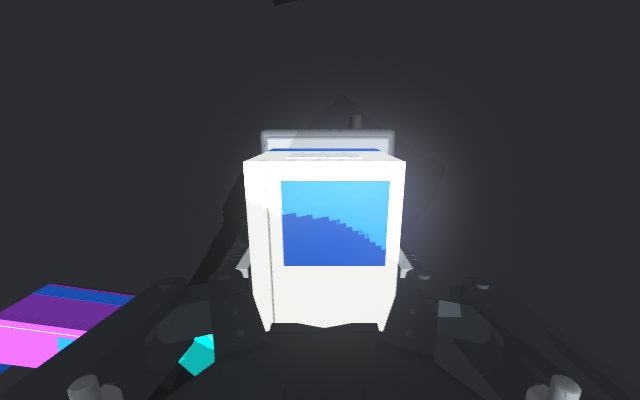

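View pics/t7.png

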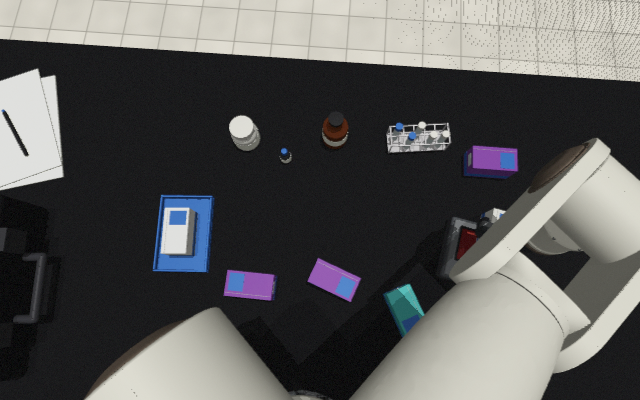

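A is held upright over the reader (side view (405,122), reader at (398,168)). B is flat in the tray at (178,230) in the top view, and the bystanders haven't moved. Now I'll lower to about 3.5 cm above the glass.

Emit:
drive_tool --twist '[[0, 0, 0], [0, 0, 0], [0, 0, 0], [0, 0, 0], [0, 0, 0]]' --travel '[[-0.1, 0.2, 0.7], [-0.1, 0.2, 2], [-0.1, 0.2, 3.5], [-0.1, 0.2, 4.8], [-0.1, 0.2, 5.5]]' --claw '[1, 1, 1, 1, 1]'

```text
time: 25.55
eef_pos: [0.4992, -0.3701, 0.1146]
ee_rot: [[0.981, -0.194, -0.002], [-0.194, -0.981, 0.002], [-0.002, -0.002, -1.0]]
wrist_force: [-0.9, 0.4, -4.3]
width: 0.676
```

Emit:
drive_tool --twist '[[0, 0, 0], [0, 0, 0], [0, 0, 0], [0, 0, 0], [0, 0, 0]]' --travel '[[0, 0, 0.4], [0, 0, 0.7], [0, 0, 0.9], [0, 0, 0.9], [0, 0, 0.9]]' --claw '[1, 1, 1, 1, 1]'

```text
time: 25.97
eef_pos: [0.4999, -0.3713, 0.1088]
ee_rot: [[0.981, -0.195, 0.0], [-0.195, -0.981, -0.0], [0.001, 0.0, -1.0]]
wrist_force: [-0.3, 0.6, -4.3]
width: 0.677
```

Emit:
drive_tool --twist '[[0, 0, 0], [0, 0, 0], [0, 0, 0], [0, 0, 0], [0, 0, 0]]' --travel '[[0, 0, 0], [0, 0, 0], [0, 0, 0], [0, 0, 0], [0, 0, 0]]' --claw '[1, 1, 1, 1, 1]'

```text
time: 26.38
eef_pos: [0.4997, -0.3712, 0.1084]
ee_rot: [[0.981, -0.195, 0.0], [-0.195, -0.981, 0.0], [0.0, -0.0, -1.0]]
wrist_force: [0.6, -0.2, -4.9]
width: 0.676
```

```bash
python3 -c "
from h import *
p=viewer.camera('side');save(p,'s8.png')
p=viewer.camera('wrist');save(p,'w8.png')
goto(0.4998,-0.371,0.108,-11.4)
heft(6);print(np.round(read_state()['qd'],4))"
```

```text
t 26.48 at [ 0.4997 -0.3712  0.1084] travel cm [ 0.   -0.02  0.04] twist deg [-0.   -0.    0.15] rows>= 0.0 F [-0.17 -0.25 -3.79] width 0.676
meanF [-0.199  0.304 -3.987] sd [0.23 0.56 0.47] t 26.7833 width 0.6731227306066938 pos [ 0.4997 -0.3711  0.1084]
[ 0.0009 -0.001  -0.0006 -0.0002 -0.0006  0.0008]
```

View pics/s8.png

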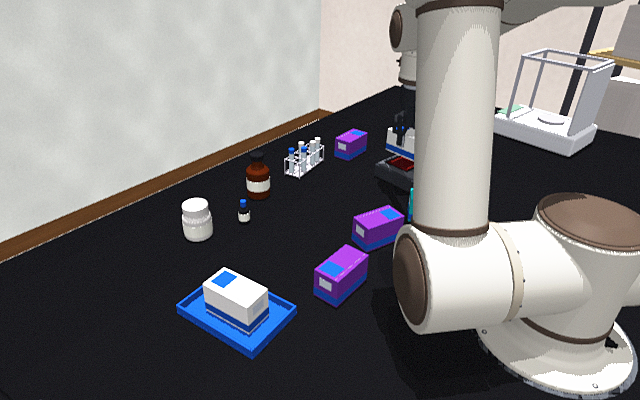

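View pics/w8.png

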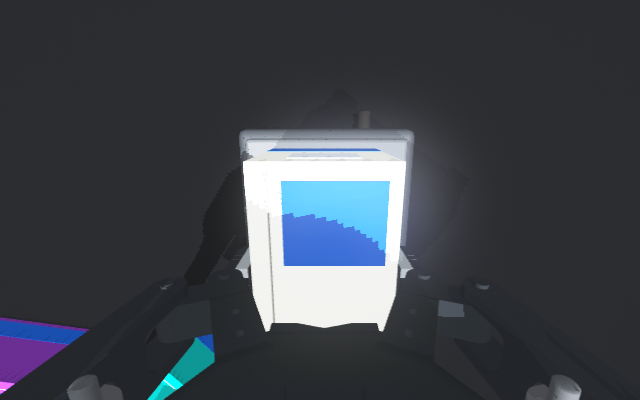

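In both views the carton is level over the reader: side (401,140) with the window just below at (402,163), and wrist (325,245) centred on the reader's housing. I'll hold briefly, then hand in.

Emit:
drive_tool --twist '[[0, 0, 0], [0, 0, 0], [0, 0, 0], [0, 0, 0], [0, 0, 0]]' --travel '[[0, 0, 0], [0, 0, 0], [0, 0, 0], [0, 0, 0], [0, 0, 0]]' --claw '[1, 1, 1, 1, 1]'

```text
time: 27.2
eef_pos: [0.4997, -0.3711, 0.1084]
ee_rot: [[0.981, -0.195, -0.0], [-0.195, -0.981, 0.0], [-0.0, -0.0, -1.0]]
wrist_force: [0.3, 0.1, -4.6]
width: 0.673
```

Emit:
drive_tool --twist '[[0, 0, 0], [0, 0, 0], [0, 0, 0], [0, 0, 0], [0, 0, 0]]' --travel '[[0, 0, 0], [0, 0, 0], [0, 0, 0], [0, 0, 0], [0, 0, 0]]' --claw '[1, 1, 1, 1, 1]'

```text
time: 27.62
eef_pos: [0.4997, -0.3711, 0.1083]
ee_rot: [[0.981, -0.195, -0.0], [-0.195, -0.981, 0.0], [-0.0, -0.0, -1.0]]
wrist_force: [-0.3, -0.1, -3.4]
width: 0.677
```

```bash
python3 -c "
from h import *
goto(0.4998,-0.371,0.108,-11.4)
print(manip.sign_off())"
```

```text
t 27.62 at [ 0.4997 -0.3711  0.1083] travel cm [ 0.   -0.01  0.03] twist deg [-0.01  0.    0.15] rows>= 0.0 F [-0.32 -0.08 -3.41] width 0.677
the job is handed in; nothing more can be done
None
```

The lighter carton is standing in the blue tray. The arm is holding the heavier one upright and still over the reader window, and I handed the job in at 27.6 s of the 72 s allowed.

- **Hefting:** The white carton nearer the reader (B) read about 1.2 N and the one nearer the tray (A) about 4.0 N. So B is the part-used one and A the full one.
- **Lighter carton (B):** It stands within about 1 mm of the tray's centre with its top at z = 71 mm, which is right for a carton flat on the 5 mm floor. Later side and top views still showed it upright there.
- **Heavier carton (A):** It is within about 1 mm of the measured middle of the window, roughly 3.5 cm above the glass. The tool is vertical, joint speeds are about zero and the load is steady at about 4 N. The top and wrist cameras agreed to about 2 mm wherever I compared them.
- **Everything else:** The last side picture shows the bottles, jar, vial rack and the purple cartons where they were. The arm partly hides the turquoise carton, which I did not touch.

One thing went less smoothly: when I put B back down after the first heft, it touched the bench a little firmly, with a brief wrist force of about 34 N. It stayed upright in the same place. I did the later set-downs more slowly, with about 10 N at contact.

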